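# Show a turned leg's brass insert to the inspection camera

### The job

One of the three turned legs in the drying rack has a brass insert in its square top. Pull that leg up out of the rack and present it to the inspection camera: hold it in the air, square end up, with the insert 14 cm in front of the lens, centred on the lens axis and squarely facing the lens; the camera looks down a little, so lean the leg back to match it. Grip the block by its plain sides, never on the insert; leave the other legs, the gouge, the wax tin, the sanding block and the camera where they are, and finish while still holding the leg there, steady.

Things in the scene. Friction and masses are not known exactly. Their poses are not given: they have to be found in the camera images.
- leg_block (a point): Centre of the square top block (36 x 36 x 50 mm) of the pale wooden leg to present; grasp here, on the plain +y and -y faces. x points out of the face with the insert, z up along the leg. The leg is 180 mm long, rigid, 0.12 to 0.21 kg; this point is 25 mm below its top, 155 mm above its foot, 170 mm above the table at the start. It stands loose in a rack hole: clear after a 45 mm pull straight up.
- insert_face (a point): Centre of the outer face of the brass insert: a round flange 24 mm in diameter with a dark threaded hole, standing 3 mm proud of the block's +x face; 21 mm from the block's centre along x. Same axes as the leg: x out of the face, z up along the leg. This point is what the camera must see.
- rack: Dark wooden rack, fixed, 80 x 320 x 60 mm (x, y, z), origin at the centre of its underside. Three round holes 25 mm in diameter, 45 mm deep (floors 15 mm above the table), at x = 0, y = -120, 0, 120 mm; each holds a leg (34 mm bead, tapered shaft, 22 mm round foot tenon).
- cam_head: Blue camera head with black lens and white light ring, 265 to 325 mm above the table. Origin: centre of the lens front. It looks along its -x, towards the robot's side and 0.4 rad (23 deg) below level; y is level. It reaches 100 mm back (+x), 23 mm to each side. Wanted: insert at x = -140 mm, y = z = 0 here, the leg's x, y, z axes parallel to and pointing like these.
- cam_stand: Stand of the inspection camera, fixed: dark steel foot plate 100 x 120 x 14 mm and a steel column 18 mm in diameter, 396 mm high. Origin on the table plumb below the lens; the column's axis is at x = 75 mm, the plate from x = 45 to 145 mm, y within 60 mm. The camera looks to the -x side.
- plain_a_block (a point): Centre of the square top block of a leg without insert, of the same shape, standing in the rack; leave it there.
- plain_b_block (a point): Centre of the square top block of the other leg without insert, standing in the rack; leave it there.
- gouge_mid (a point): Middle of a turning gouge lying on the table to the right of the robot, 314 mm long along its x, 32 mm high; 16 mm above the table. Bystander.
- tin_mid (a point): Middle of a round wax tin, 72 mm in diameter, 60 mm high, standing on the table at the right. Bystander.
- sander_mid (a point): Middle of a red and cork sanding block, 110 x 65 x 40 mm, lying on the table beyond the rack; 20 mm above the table. Bystander.
Not all that is in view belongs to the job. Leave any turquoise look-alike of the part that bears leg_block alone.

How it is judged:
On the way:
1. the leg is drawn up clear of the rack, in the fingers (z of leg_block in the frame of rack above 0.222 m and contact force between the fingers and leg above 1 N and contact force between leg and rack below 0.2 N), for 0.1 s.
At the end, for the whole second after the job is handed in: Fingers hold the leg, square end up, clear of rack and camera; insert 115 to 165 mm before the lens, within 18 mm of its axis sideways and up/down, facing it (leg x and z within 0.17 rad of the head's axes); leg still (under 20 mm/s, 0.1 rad/s) (x of insert_face in the frame of cam_head between -0.165 and -0.115 m and y of insert_face in the frame of cam_head between -0.018 and 0.018 m and z of insert_face in the frame of cam_head between -0.018 and 0.018 m and x of cam_head in the frame of insert_face above 0.1 m and angle between the x axis of insert_face and the x axis of cam_head, either way round below 0.17 rad and angle between the z axis of insert_face and the z axis of cam_head, either way round below 0.17 rad and angle between insert_face's own z axis and vertical below 0.8 rad and contact force between the fingers and leg above 1 N and contact force between leg and rack below 0.2 N and contact force between leg and cam_stand below 0.2 N and linear speed of leg below 0.02 m/s and angular speed of leg below 0.1 rad/s); the arm keeps its last pose, push and grip.
It fails at once if the insert is gripped or pressed by the fingers (contact force between the fingers and insert above 2 N).
It fails at once if a plain leg is moved more than 30 mm (distance of any of plain_a_block, plain_b_block from where it was at the start of the episode above 0.03 m).
It fails at once if the gouge, wax tin or sanding block is moved more than 30 mm (distance of any of gouge_mid, tin_mid, sander_mid from where it was at the start of the episode above 0.03 m).
It fails at once if the camera head is shifted more than 8 mm on its column (distance of cam_head from where it was at the start of the episode above 0.008 m).
It also fails if it takes over 38 s, if anything falls off the work surface, if the arm or the gripper's body presses on something with over 40 N, if the wrist force passes 120 N, or if a joint passes its speed limit or range.

### The arm

A 6-joint arm with a two-finger parallel gripper is mounted at the origin on the work surface. World frame = base frame: x ahead of the robot, y to its left, z up, the work surface at z = 0. Lengths are in m, angles in rad, forces in N, time in s.
With the tool pointing down it reaches from about 0.375 to 0.75 m from the base axis. Payload 9 kg.
Tool frame: the origin (TCP) lies at the very end of the fingers, on their centre line; the grasp point (between the pads) lies grip_depth behind it (grip_depth is the distance from the TCP to the grasp point, in m); z points along the fingers, y is the line along which they close (so a half turn about z gives the same grasp; the last joint's range is limited). The gripper opens to 85 mm and grips with 20 to 120 N. Pads are 22 mm wide; open, the fingers measure 114 mm over their backs; the gripper's body (76 mm by 85 mm) begins 54 mm behind the grasp point. The pads swing forward as they close: fully open they stand 13 mm farther back than shut.
Start: joints at [-0.218, 0.104, 0.097, 1.564, 0, 1.353], TCP at [0.6, 0, 0.231] pointing down, gripper open.
Joint ranges: [-2.99, 2.99], [-0.84, 1.86], [-1.1, 1.16], [-1.84, 2.11], [-1.51, 1.56], [-3.14, 3.14]. Speed limits (rad/s): [2.22, 2.22, 2.57, 3.14, 3.14, 3.14].

### API

Orientations are given as a unit quaternion [x, y, z, w].
In Python, from cell import * gives the robot as it stands.
- The arm moves only by the tool drive_tool, never from a script. Its argument "moves" is a list of rows, each an object of numbers: "claw": the gripper command: -1 is fully open, 1 is shut, values between are in proportion; "x", "y", "z": the shift along the tool's x, y, z in mm; "twist": the turn about the tool's z in rad. A call has 1 to 10 rows; each row shifts and turns the commanded pose from where the row before left it, along the tool's axes as they then stand; what a row does not reach is not made up. A row lasts 1/8 s, in which the tool goes at most 62.5 mm and 10.7 degrees, less where a joint would pass 70% of its speed; a pose out of reach is approached as far as the arm can. A call is refused whole if a number of a shift passes 62.5 or a number of a turn 0.188, either way. A call with a gripper value outside its range is refused whole. The fingers move at their own pace and stop on an object; "grip_force" is the grip in N (left out, the last holds). Time passes only in rows, so rows that do not move let the fingers close. It gives the time, the measured TCP pose, the force, the opening and the grip force at its end, in the units of the state.
- observe(): the state, without advancing time (a new reading comes with each control period).
- grab_frame(name): name is "scene" or "side" or "wrist"; returns a dict with "img" (480x640x3 uint8, red, green, blue), "fx", "fy", "cx", "cy" (pixels), "k1" (the pictures are not rectified: a ray, as slopes to the right and down, at radius r is drawn at 1 + k1 r^2 times it, then the intrinsics apply), "R" (3x3) and "t" (3): a world point X has camera coordinates R X + t; the wrist camera has in their place "tool_from_camera" (4x4, takes a point from camera to tool coordinates, whose origin is the TCP and whose axes are the flange's). Camera axes: x right, y down, z forward; pixel columns grow to the right and rows downward; lengths in m; the calibration is good to about 2 mm. A picture is of the moment at which its call begins: read the wrist's pose just before it. There is no depth.
- finish_job(): hands the job in; it is judged then, once.
The state is a dict: "time": time; "joints": joint angles; "qvel": joint speeds; "joint_torque": joint torques, N m; "eef_pos": TCP position; "ee_rot": TCP orientation; "force": force on the tool from outside, world axes, zero at the start; "moment": the same for the moment, N m; "grip_width": finger opening in m; "grip_force": force on a finger pad.
Only numpy, scipy, OpenCV 4.12 (cv2) and the standard library are available. Lean on these libraries where they do the work, as an engineer would, in place of code of your own. Each camera call takes 0.05 s, during which the arm holds its last target. There are 200 camera calls.

## Working session

There is one attempt and no reset: what is moved stays moved. The work goes in short steps, Python scripts to look and compute and a tool call to move; the robot and the scene stay as the last step left them, time stands still between calls to the robot, and variables do not carry over. Pictures are saved under pics/ and viewed, at most 10 in all, crops included, and the job is handed in when it is done.

Besides the shell and the picture viewer there is one more tool, called after "Emit:" by a JSON object that holds its "name" and its "arguments", one argument or row to a line. drive_tool: Moves the arm, as the interface text tells. Its arguments: {"type":"object","properties":{"moves":{"type":"array","items":{"type":"object","properties":{"claw":{"type":"number"},"x":{"type":"number"},"y":{"type":"number"},"z":{"type":"number"},"twist":{"type":"number"}}}},"grip_force":{"type":"number"}},"required":["moves"]}

```bash
ls; mkdir -p pics; cat > h.py <<'E'
from cell import *
import numpy as np, cv2
from scipy.spatial.transform import Rotation as Ro
E
python3 - <<'E'
from h import *
s=observe()
print({k:np.round(v,3).tolist() for k,v in s.items()})
for n in ("scene","side","wrist"):
    f=grab_frame(n); np.save(f'{n}.npy',f,allow_pickle=True)
    cv2.imwrite(f'pics/{n}0.png',f['img'][:,:,::-1])
    print(n,{k:np.round(v,3).tolist() for k,v in f.items() if k!='img'})
try: print(grip_depth)
except Exception as e: print(e)
E
```

```text
pics
{'time': 0.0, 'joints': [-0.218, 0.105, 0.096, 1.564, -0.0, 1.353], 'qvel': [-0.0, 0.0, -0.0, 0.0, 0.001, 0.001], 'joint_torque': [0.001, -55.693, 50.364, 0.017, -0.0, -0.0], 'eef_pos': [0.6, 0.0, 0.231], 'ee_rot': [0.707, 0.707, -0.0, -0.001], 'force': [0.701, 0.708, 0.158], 'moment': [-0.013, 0.017, 0.02], 'grip_force': 0.0, 'grip_width': 0.086}
scene {'fx': 521.756, 'fy': 521.756, 'cx': 311.834, 'cy': 242.174, 'k1': 0.026, 'R': [[-0.223, 0.975, -0.006], [0.791, 0.177, -0.586], [-0.57, -0.136, -0.81]], 't': [0.191, -0.332, 1.752]}
side {'fx': 501.579, 'fy': 501.579, 'cx': 322.345, 'cy': 247.364, 'k1': -0.038, 'R': [[0.835, -0.55, -0.013], [-0.418, -0.618, -0.666], [0.358, 0.561, -0.746]], 't': [-0.515, 0.305, 0.984]}
wrist {'fx': 409.471, 'fy': 409.471, 'cx': 325.883, 'cy': 244.932, 'k1': -0.027, 'tool_from_camera': [[0.0, -0.966, -0.259, 0.064], [1.0, 0.001, -0.0, 0.0], [0.0, -0.259, 0.966, -0.144], [0.0, 0.0, 0.0, 1.0]]}
0.0187
```

View pics/scene0.png

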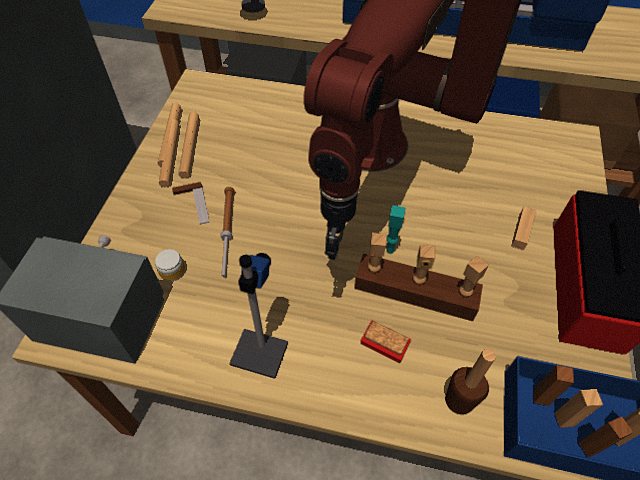

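View pics/side0.png

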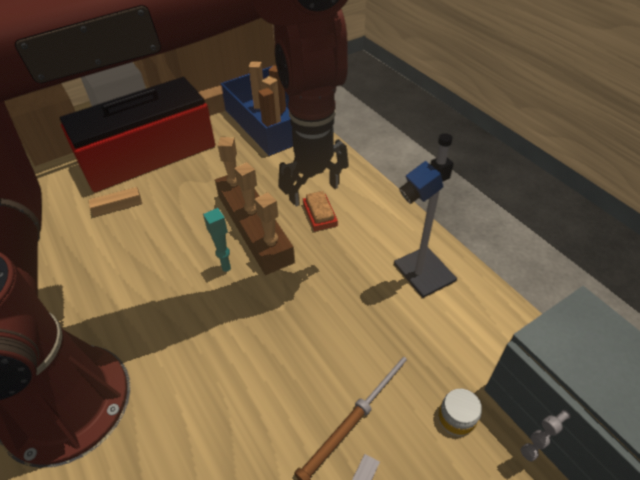

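The scene view shows the rack with three pale legs, blocks at about (377,246), (426,258) and (474,272). The turquoise look-alike is at (397,215), and other candidates are the tray pieces at (580,405) and the stick in the mug at (483,365). The middle leg seems to carry a dark hole at (428,261). The camera head is at (258,270). I'll check this in a close crop.

```bash
python3 - <<'E'
from h import *
a=np.load('scene.npy',allow_pickle=True).item()['img'][:,:,::-1]
b=np.load('side.npy',allow_pickle=True).item()['img'][:,:,::-1]
A=cv2.resize(a[225:325,350:490],None,fx=5.5,fy=5.5,interpolation=cv2.INTER_CUBIC)
cv2.imwrite('pics/c1.png',A)
B=cv2.resize(b[130:280,195:330],None,fx=4,fy=4,interpolation=cv2.INTER_CUBIC)[:600]
C=cv2.resize(a[240:380,225:290],None,fx=4,fy=4,interpolation=cv2.INTER_CUBIC)
cv2.imwrite('pics/c2.png',np.hstack([B[:560],C]))
E
```

```text
(no output)
```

View pics/c1.png

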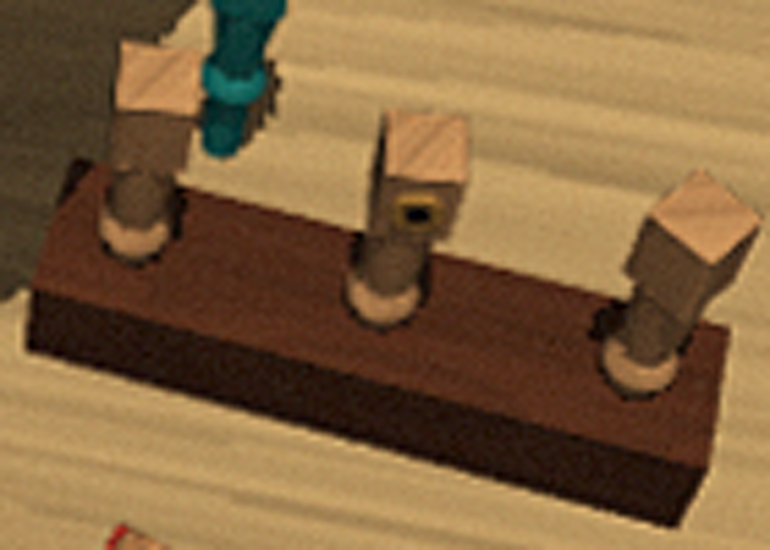

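View pics/c2.png

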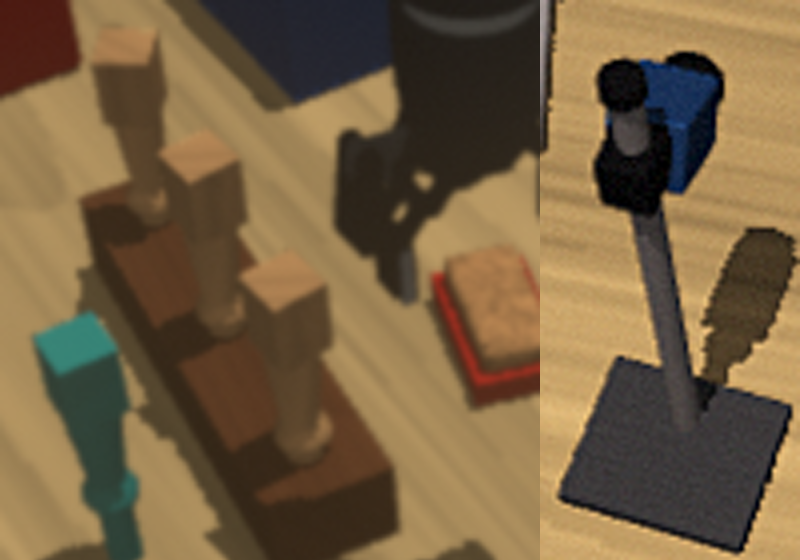

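Middle leg confirmed: it has a brass ring with a dark hole at crop (415,212), scene pixel (425.5,263.5), facing +x. Next is the camera head in the side view.

```bash
cat >> h.py <<'E'
def ray(f,p):
    K=np.array([[f['fx'],0,f['cx']],[0,f['fy'],f['cy']],[0,0,1.]])
    q=cv2.undistortPoints(np.array([[p]],float),K,np.array([f['k1'],0,0,0,0.]))[0,0]
    R=np.array(f['R']);t=np.array(f['t'])
    d=R.T@np.array([*q,1]); return -R.T@t,d/np.linalg.norm(d)
def onz(f,p,z):
    o,d=ray(f,p); return o+d*(z-o[2])/d[2]
def tri(rs):
    A=sum(np.eye(3)-np.outer(d,d) for o,d in rs); b=sum((np.eye(3)-np.outer(d,d))@o for o,d in rs)
    X=np.linalg.solve(A,b); return X,[np.linalg.norm(np.cross(X-o,d)) for o,d in rs]
def load(n): return np.load(n+'.npy',allow_pickle=True).item()
E
python3 - <<'E'
from h import *
b=load('side')['img'][:,:,::-1]
B=cv2.resize(b[130:300,390:465],None,fx=3.5,fy=3.5,interpolation=cv2.INTER_CUBIC)
C=cv2.resize(b[155:225,390:462],None,fx=7,fy=7,interpolation=cv2.INTER_CUBIC)
C=np.vstack([C,np.zeros((B.shape[0]-C.shape[0],C.shape[1],3),np.uint8)])
cv2.imwrite('pics/c3.png',np.hstack([B,C]));print(B.shape)
S=load('scene');D=load('side')
m=lambda x,y:(350+x/5.5,225+y/5.5)
top=[onz(S,m(*p),.195) for p in [(388,113),(468,118),(463,182),(385,178)]]
top2=[onz(D,(195+x/4,130+y/4),.195) for x,y in [(160,155),(207,132),(243,165),(195,188)]]
for T in (top,top2):
    T=np.array(T);print(np.round(T[:,:2],3).tolist(),T.mean(0).round(4),[round(float(np.linalg.norm(T[i]-T[i-1])),4) for i in range(4)])
print('insert',tri([ray(S,m(415,212))]*1+[ray(S,m(415,212))])[0] if 0 else onz(S,m(415,212),.17))
rk=np.array([onz(S,m(*p),.06) for p in [(80,160),(728,328),(708,468),(30,290)]]);print('rack',rk.round(3).tolist(),rk.mean(0))
P=np.array([onz(S,p,.014) for p in [(243.75,329.25),(288,341.25),(275.75,377.25),(230,364.25)]]);print('plate',P.round(4).tolist(),P.mean(0),[round(float(np.linalg.norm(P[i]-P[i-1])),4) for i in range(4)])
E
```

```text
(595, 262, 3)
[[0.53, 0.197], [0.525, 0.232], [0.56, 0.232], [0.565, 0.199]] [0.5453 0.2151 0.195 ] [0.035, 0.0348, 0.0346, 0.0334]
[[0.525, 0.22], [0.557, 0.224], [0.56, 0.185], [0.528, 0.183]] [0.5424 0.2032 0.195 ] [0.0376, 0.0323, 0.0384, 0.0321]
insert [0.56264636 0.21629617 0.17      ]
rack [[0.491, 0.064, 0.06], [0.519, 0.377, 0.06], [0.597, 0.371, 0.06], [0.571, 0.053, 0.06]] [0.54422395 0.2160921  0.06      ]
plate [[0.7571, -0.201, 0.014], [0.7645, -0.0822, 0.014], [0.8621, -0.0876, 0.014], [0.8548, -0.2057, 0.014]] [ 0.80963461 -0.1441332   0.014     ] [0.0978, 0.119, 0.0978, 0.1184]
```

View pics/c3.png

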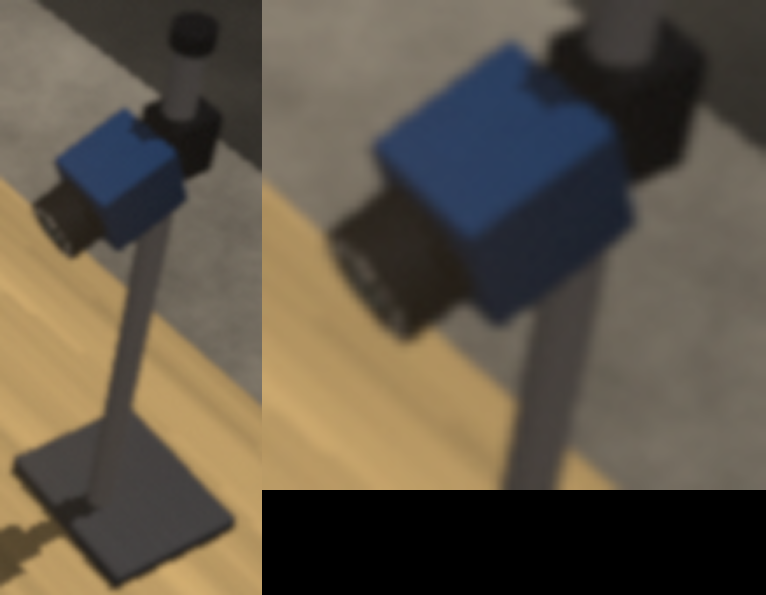

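```bash
python3 - <<'E'
from h import *
S=load('scene');D=load('side')
P=np.array([onz(D,(390+x/3.5,130+y/3.5),.014) for x,y in [(14,460),(128,407),(235,520),(115,577)]]);print('plate side',P.round(4).tolist(),P.mean(0))
o,d=ray(D,(405.4,196))
ax=np.array([.7148,-.1386]); s=(ax-o[:2])@d[:2]/(d[:2]@d[:2]); p=o+s*d; print('lens',p,np.linalg.norm(p[:2]-ax))
hsv=cv2.cvtColor(S['img'],cv2.COLOR_RGB2HSV)
print('sander',[onz(S,p,.04).round(3) for p in [(362,338),(373,320),(411,340),(405,361)]])
print('teal',onz(S,(397,212),.195), onz(D,(215,215),.195))
E
```

```text
plate side [[0.7616, -0.0912, 0.014], [0.8581, -0.0979, 0.014], [0.8501, -0.2136, 0.014], [0.7535, -0.2046, 0.014]] [ 0.80582189 -0.15181355  0.014     ]
lens [ 0.71699894 -0.14082358  0.28479379] 0.003127248293969579
sander [array([0.727, 0.098, 0.04 ]), array([0.672, 0.117, 0.04 ]), array([0.706, 0.217, 0.04 ]), array([0.764, 0.209, 0.04 ])]
teal [0.43862378 0.12791935 0.195     ] [0.42138673 0.10802201 0.195     ]
```

Emit:
{"name": "drive_tool", "arguments": {
  "moves": [
    {"z":-50,"twist":0.18,"claw":-1},
    {"z":-50,"twist":0.18}
  ]
}}

```text
$.moves[0]: bad value
```

```bash
python3 -c "
from h import *
s=observe();print(s['joints'],s['eef_pos'],Ro.from_quat(s['ee_rot']).as_matrix().round(3))"
```

```text
[-2.17668769e-01  1.04538644e-01  9.66696310e-02  1.56387809e+00
 -2.57885233e-05  1.35309344e+00] [5.99763842e-01 7.24941519e-05 2.30726655e-01] [[-0.     1.    -0.001]
 [ 1.     0.     0.   ]
 [ 0.    -0.001 -1.   ]]
```

Emit:
{"name": "drive_tool", "arguments": {
  "moves": [
    {"x":0,"y":0,"z":-50,"twist":0.18,"claw":-1},
    {"x":0,"y":0,"z":-50,"twist":0.18,"claw":-1}
  ],
  "grip_force": 20
}}

```text
time: 0.4
eef_pos: [0.5994, 0.0001, 0.3318]
ee_rot: [0.824, 0.567, -0.001, -0.001]
force: [1.2, -0.6, 1.2]
grip_width: 0.0854
grip_force: 0.0
```

```bash
cat >> h.py <<'E'
def st():
    s=observe();print('t',round(s['time'],2),'q',np.round(s['joints'],2),'p',np.round(s['eef_pos'],4),'F',np.round(s['force'],1),'w',round(s['grip_width'],4),'gf',round(s['grip_force'],1))
    R=Ro.from_quat(s['ee_rot']).as_matrix();print(R.round(3).tolist());return s,R
E
python3 -c "
from h import *
st()"
```

```text
t 0.4 q [-0.22  0.16  0.34  1.75  0.    1.72] p [5.994e-01 1.000e-04 3.318e-01] F [ 1.2 -0.6  1.2] w 0.0854 gf 0.0
[[0.358, 0.934, -0.002], [0.934, -0.358, 0.0], [-0.0, -0.002, -1.0]]
```

Emit:
{"name": "drive_tool", "arguments": {
  "moves": [
    {"x":0,"y":0,"z":0,"twist":-0.18,"claw":-1},
    {"x":0,"y":0,"z":0,"twist":-0.18,"claw":-1},
    {"x":0,"y":0,"z":0,"twist":-0.18,"claw":-1},
    {"x":0,"y":0,"z":0,"twist":-0.18,"claw":-1},
    {"x":0,"y":0,"z":0,"twist":-0.18,"claw":-1},
    {"x":0,"y":0,"z":0,"twist":-0.18,"claw":-1},
    {"x":0,"y":0,"z":0,"twist":-0.18,"claw":-1},
    {"x":0,"y":0,"z":0,"twist":-0.18,"claw":-1},
    {"x":0,"y":0,"z":0,"twist":-0.18,"claw":-1},
    {"x":0,"y":0,"z":0,"twist":-0.18,"claw":-1}
  ]
}}

```text
time: 1.65
eef_pos: [0.5999, 0.0, 0.331]
ee_rot: [0.062, 0.998, 0.0, -0.0]
force: [-0.5, 0.9, 0.3]
grip_width: 0.0856
grip_force: 0.0
```

Emit:
{"name": "drive_tool", "arguments": {
  "moves": [
    {"x":0,"y":0,"z":0,"twist":-0.13,"claw":-1},
    {"x":0,"y":60,"z":0,"twist":0,"claw":-1},
    {"x":0,"y":60,"z":0,"twist":0,"claw":-1},
    {"x":50,"y":60,"z":0,"twist":0,"claw":-1},
    {"x":0,"y":30,"z":0,"twist":0,"claw":-1},
    {"x":0,"y":0,"z":0,"twist":0,"claw":-1}
  ]
}}

```text
time: 2.4
eef_pos: [0.5595, 0.2, 0.3311]
ee_rot: [-0.001, 1.0, 0.0, -0.0]
force: [-0.3, -0.7, -0.3]
grip_width: 0.0856
grip_force: 0.0
```

```bash
cat >> h.py <<'E'
def wrist():
    s,R=st(); f=grab_frame('wrist'); T=np.array(f['tool_from_camera'])
    Rc=R@T[:3,:3]; o=s['eef_pos']+R@T[:3,3]; f['R']=Rc.T; f['t']=-Rc.T@o; return f
E
python3 -c "
from h import *
f=wrist();np.save('w1.npy',f,allow_pickle=True);cv2.imwrite('pics/w1.png',f['img'][:,:,::-1])"
```

```text
t 2.4 q [0.12 0.14 0.32 1.75 0.   0.12] p [0.5595 0.2    0.3311] F [-0.3 -0.7 -0.3] w 0.0856 gf 0.0
[[-1.0, -0.002, -0.0], [-0.002, 1.0, 0.0], [0.0, 0.0, -1.0]]
```

View pics/w1.png

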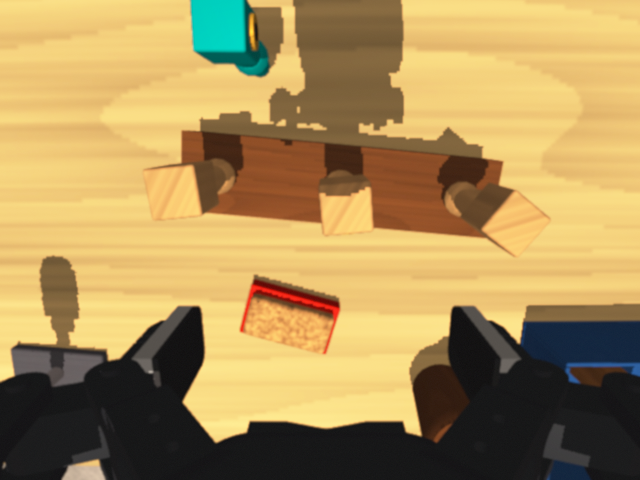

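The wrist view shows the target block's top at corners (319,184), (370,180), (373,231) and (322,236). The plain legs are at (173,192) and (516,220). The teal decoy is at (222,25), with its own fake insert.

```bash
python3 - <<'E'
from h import *
f=load('w1')
T=np.array([onz(f,p,.195) for p in [(319,184),(370,180),(373,231),(322,236)]]);print(T.round(4).tolist(),T.mean(0),[round(float(np.linalg.norm(T[i]-T[i-1])),4) for i in range(4)])
e=(T[1]-T[0]+T[2]-T[3]);g=T[3]-T[0]+T[2]-T[1];print('yaw',np.arctan2(-e[0],e[1]),np.arctan2(g[1],g[0]))
r=np.array([onz(f,p,.06) for p in [(181,130),(503,161)]]);print('rack back',r,np.arctan2(-(r[1]-r[0])[0],(r[1]-r[0])[1]), np.linalg.norm(r[1]-r[0]))
print('plate near corners',onz(f,(12,344),.014),onz(f,(107,350),.014))
E
```

```text
[[0.5261, 0.1942, 0.195], [0.5233, 0.2288, 0.195], [0.5588, 0.232, 0.195], [0.5625, 0.1963, 0.195]] [0.54265824 0.21283025 0.195     ] [0.0365, 0.0348, 0.0357, 0.036]
yaw 0.09249278473641048 0.07251573725205304
rack back [[0.48880853 0.05663709 0.06      ]
 [0.51768977 0.37591314 0.06      ]] -0.09021300073718519 0.32057967095579565
plate near corners [ 0.74877401 -0.19933493  0.014     ] [ 0.75562847 -0.07724945  0.014     ]
```

Emit:
{"name": "drive_tool", "arguments": {
  "moves": [
    {"x":17,"y":13,"z":0,"twist":0,"claw":-1},
    {"x":0,"y":0,"z":20,"twist":-0.083,"claw":-1},
    {"x":0,"y":0,"z":30,"twist":0,"claw":-1},
    {"x":0,"y":0,"z":40,"twist":0,"claw":-1},
    {"x":0,"y":0,"z":40,"twist":0,"claw":-1},
    {"x":0,"y":0,"z":30,"twist":0,"claw":-1},
    {"x":0,"y":0,"z":20,"twist":0,"claw":-1},
    {"x":0,"y":0,"z":0,"twist":0,"claw":-1}
  ]
}}

```text
time: 3.45
eef_pos: [0.5427, 0.2102, 0.1501]
ee_rot: [-0.041, 0.999, -0.0, -0.001]
force: [-0.4, 0.1, 0.6]
grip_width: 0.0854
grip_force: 0.0
```

```bash
python3 - <<'E'
from h import *
f=wrist();np.save('w2.npy',f,allow_pickle=True)
g=grab_frame('scene');np.save('s2.npy',g,allow_pickle=True)
a=cv2.resize(f['img'][:,:,::-1],(400,300));b=cv2.resize(g['img'][190:320,340:500,::-1],(400,325))[:300]
cv2.imwrite('pics/w2.png',np.hstack([a,b]))
E
```

```text
t 3.45 q [ 0.15  0.05 -0.1   1.42 -0.    0.06] p [0.5427 0.2102 0.1501] F [-0.4  0.1  0.6] w 0.0854 gf 0.0
[[-0.997, -0.081, -0.002], [-0.081, 0.997, -0.0], [0.002, -0.0, -1.0]]
```

View pics/w2.png

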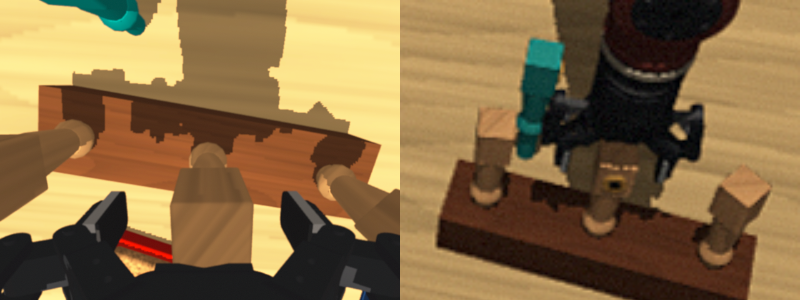

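The block sits between the fingers, with the insert facing away from them at (613,183). I'll close and lift.

Emit:
{"name": "drive_tool", "arguments": {
  "moves": [
    {"x":0,"y":2,"z":0,"twist":0,"claw":1},
    {"x":0,"y":0,"z":0,"twist":0,"claw":1},
    {"x":0,"y":0,"z":0,"twist":0,"claw":1},
    {"x":0,"y":0,"z":0,"twist":0,"claw":1},
    {"x":0,"y":0,"z":0,"twist":0,"claw":1},
    {"x":0,"y":0,"z":0,"twist":0,"claw":1},
    {"x":0,"y":0,"z":0,"twist":0,"claw":1}
  ],
  "grip_force": 30
}}

```text
time: 4.42
eef_pos: [0.5434, 0.2132, 0.152]
ee_rot: [-0.041, 0.999, 0.0, 0.001]
force: [0.3, 0.4, 5.0]
grip_width: 0.0355
grip_force: 30.7
```

Emit:
{"name": "drive_tool", "arguments": {
  "moves": [
    {"x":0,"y":0,"z":-10,"twist":0,"claw":1},
    {"x":0,"y":0,"z":-15,"twist":0,"claw":1},
    {"x":0,"y":0,"z":-20,"twist":0,"claw":1},
    {"x":0,"y":0,"z":-20,"twist":0,"claw":1},
    {"x":0,"y":0,"z":-10,"twist":0,"claw":1},
    {"x":0,"y":0,"z":0,"twist":0,"claw":1},
    {"x":0,"y":0,"z":0,"twist":0,"claw":1}
  ]
}}

```text
time: 5.3
eef_pos: [0.5427, 0.213, 0.2256]
ee_rot: [-0.041, 0.999, -0.0, -0.0]
force: [-0.3, -0.9, -1.1]
grip_width: 0.0359
grip_force: 30.1
```

Emit:
{"name": "drive_tool", "arguments": {
  "moves": [
    {"x":-25,"y":0,"z":0,"twist":0.08,"claw":1},
    {"x":-25,"y":0,"z":0,"twist":0.09,"claw":1},
    {"x":-22,"y":0,"z":0,"twist":0,"claw":1},
    {"x":0,"y":0,"z":0,"twist":0,"claw":1},
    {"x":0,"y":0,"z":20,"twist":0,"claw":1},
    {"x":0,"y":0,"z":20,"twist":0,"claw":1},
    {"x":0,"y":0,"z":14,"twist":0,"claw":1},
    {"x":0,"y":0,"z":0,"twist":0,"claw":1}
  ],
  "grip_force": 25
}}

```text
time: 6.3
eef_pos: [0.6137, 0.2132, 0.171]
ee_rot: [0.044, 0.999, -0.0, -0.001]
force: [0.2, -0.6, -0.1]
grip_width: 0.0361
grip_force: 30.1
```

```bash
python3 - <<'E'
from h import *
f=wrist()
g=grab_frame('scene');d=grab_frame('side')
a=cv2.resize(f['img'][:,:,::-1],(400,300));b=cv2.resize(g['img'][190:320,340:500,::-1],(400,325))[:300]
c=cv2.resize(d['img'][130:280,190:390,::-1],(400,300))
cv2.imwrite('pics/w3.png',np.vstack([np.hstack([a,b]),np.hstack([c,c*0])]))
E
```

```text
t 6.3 q [ 0.13  0.26  0.16  1.47 -0.    0.22] p [0.6137 0.2132 0.171 ] F [ 0.2 -0.6 -0.1] w 0.0361 gf 30.1
[[-0.996, 0.087, -0.002], [0.087, 0.996, -0.0], [0.002, -0.001, -1.0]]
```

View pics/w3.png

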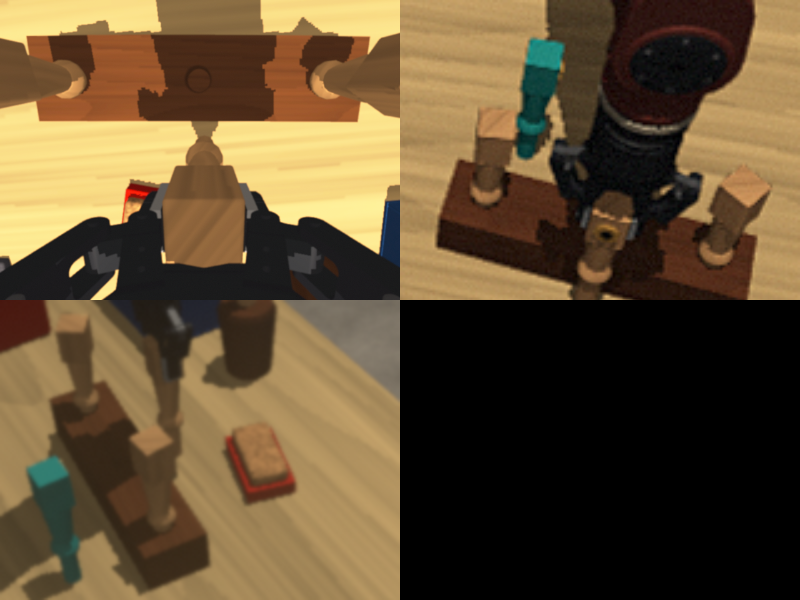

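The leg hangs clear in front of the rack, vertical, with the insert facing out at (607,235). I'll now lean it by drawing back so that the tenon catches the rack's front edge.

Emit:
{"name": "drive_tool", "arguments": {
  "moves": [
    {"x":10,"y":0,"z":0,"twist":0,"claw":1},
    {"x":10,"y":0,"z":0,"twist":0,"claw":1},
    {"x":8,"y":0,"z":0,"twist":0,"claw":1},
    {"x":8,"y":0,"z":0,"twist":0,"claw":1},
    {"x":0,"y":0,"z":0,"twist":0,"claw":1}
  ],
  "grip_force": 20
}}

```text
time: 7.08
eef_pos: [0.5786, 0.2165, 0.1728]
ee_rot: [0.044, 0.999, 0.0, 0.0]
force: [1.2, -0.4, -0.3]
grip_width: 0.0356
grip_force: 29.9
```

Emit:
{"name": "drive_tool", "arguments": {
  "moves": [
    {"x":8,"y":0,"z":0,"twist":0,"claw":1},
    {"x":8,"y":0,"z":0,"twist":0,"claw":1},
    {"x":8,"y":0,"z":0,"twist":0,"claw":1},
    {"x":8,"y":0,"z":0,"twist":0,"claw":1},
    {"x":8,"y":0,"z":0,"twist":0,"claw":1},
    {"x":0,"y":0,"z":0,"twist":0,"claw":1}
  ]
}}

```text
time: 7.82
eef_pos: [0.5384, 0.2201, 0.1726]
ee_rot: [0.044, 0.999, 0.0, -0.0]
force: [1.2, -0.5, -0.6]
grip_width: 0.0354
grip_force: 29.9
```

```bash
python3 - <<'E'
from h import *
f=wrist();np.save('w4.npy',f,allow_pickle=True)
g=grab_frame('scene');np.save('s4.npy',g,allow_pickle=True)
a=f['img'][:,:,::-1][:,100:540];b=cv2.resize(g['img'][225:325,380:470,::-1],(360,400),interpolation=cv2.INTER_CUBIC)
b=np.vstack([b,np.zeros((80,360,3),np.uint8)])
cv2.imwrite('pics/w4.png',np.hstack([a,b]))
E
```

```text
t 7.83 q [ 0.16  0.04 -0.07  1.46  0.    0.25] p [0.5384 0.2201 0.1726] F [ 1.2 -0.5 -0.6] w 0.0354 gf 29.9
[[-0.996, 0.087, -0.0], [0.087, 0.996, 0.0], [0.0, 0.0, -1.0]]
```

View pics/w4.png

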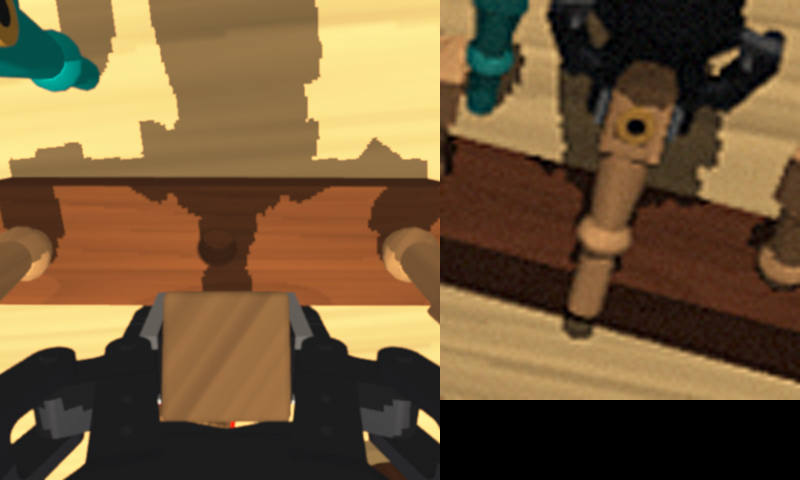

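```bash
cat >> h.py <<'E'
def onplane(f,p,P0,n):
    o,d=ray(f,p); return o+d*((P0-o)@n)/(d@n)
def PnP(f,px,hw=.018):
    K=np.array([[f['fx'],0,f['cx']],[0,f['fy'],f['cy']],[0,0,1.]])
    obj=np.array([[-hw,-hw,0],[-hw,hw,0],[hw,hw,0],[hw,-hw,0]]) # leg axes x fwd,y left,about top centre
    n,rv,tv,er=cv2.solvePnPGeneric(obj,np.array(px,float),K,np.array([f['k1'],0,0,0,0.]),flags=cv2.SOLVEPNP_IPPE)
    for r,t,e in zip(rv,tv,er):
        Rw=np.array(f['R']).T@cv2.Rodrigues(r)[0]; X=np.array(f['R']).T@(t.ravel()-np.array(f['t']))
        print('pnp lean',np.arctan2(-Rw[0,2],Rw[2,2]).round(3),'side lean',np.arctan2(Rw[1,2],Rw[2,2]).round(3),'yaw',np.arctan2(-Rw[0,1],Rw[1,1]).round(3),'top',X.round(4),'err',e)
E
python3 - <<'E'
from h import *
w=load('w4');s=load('s4')
s0,R=st(); P=np.array(s0['eef_pos']);n=R[:,1];xa=-R[:,0]
I=onplane(s,(429,256.75),P,n);F=onplane(s,(414.25,307),P,n)
v=F-I; a,b=v@xa,v[2]; print('I',I,'F',F,'len',np.linalg.norm(v),'exp',np.hypot(21,155))
print('lean',np.arctan2(a,-b)-np.arctan2(-.021,.155), 'insert rel TCP', (I-P)@xa, I[2]-P[2])
# pixel corners: refine by edge mask
img=w['img'].astype(int)
PnP(w,[(262,292),(390,292),(393,420),(261,421)])
E
```

```text
t 7.92 q [ 0.16  0.05 -0.07  1.46  0.    0.25] p [0.5387 0.22   0.1724] F [ 0.4  1.  -0.9] w 0.0358 gf 29.8
[[-0.996, 0.088, -0.001], [0.088, 0.996, 0.0], [0.001, 0.0, -1.0]]
I [0.59070823 0.21542257 0.23912029] F [0.6264963  0.21229634 0.06504464] len 0.1777438903101664 exp 156.41611170208776
lean 0.3387140328339298 insert rel TCP 0.052125527376145356 0.06674792962655396
pnp lean 0.235 side lean 0.007 yaw -0.076 top [0.5323 0.2199 0.2153] err [1.04772831]
pnp lean 0.814 side lean 0.107 yaw -0.09 top [0.5309 0.2201 0.2146] err [3.0571097]
```

Emit:
{"name": "drive_tool", "arguments": {
  "moves": [
    {"x":0,"y":0,"z":0,"twist":0,"claw":1},
    {"x":0,"y":0,"z":-15,"twist":0,"claw":1},
    {"x":0,"y":0,"z":-30,"twist":0,"claw":1},
    {"x":0,"y":0,"z":-45,"twist":0,"claw":1},
    {"x":0,"y":0,"z":-45,"twist":0,"claw":1},
    {"x":0,"y":0,"z":-37,"twist":0,"claw":1},
    {"x":0,"y":0,"z":0,"twist":0,"claw":1}
  ],
  "grip_force": 60
}}

```text
time: 8.8
eef_pos: [0.5401, 0.2201, 0.3485]
ee_rot: [0.044, 0.999, 0.001, 0.003]
force: [0.5, -0.7, -1.9]
grip_width: 0.0353
grip_force: 64.8
```

Emit:
{"name": "drive_tool", "arguments": {
  "moves": [
    {"x":-8,"y":-30,"z":0,"twist":0,"claw":1},
    {"x":-8,"y":-50,"z":0,"twist":0,"claw":1},
    {"x":-8,"y":-50,"z":0,"twist":0,"claw":1},
    {"x":-8,"y":-50,"z":0,"twist":0,"claw":1},
    {"x":-8,"y":-50,"z":0,"twist":0,"claw":1},
    {"x":-8,"y":-50,"z":10,"twist":0,"claw":1},
    {"x":-6,"y":-40,"z":30,"twist":0,"claw":1},
    {"x":0,"y":-27,"z":30,"twist":-0.03,"claw":1},
    {"x":0,"y":0,"z":20,"twist":0,"claw":1},
    {"x":0,"y":0,"z":0,"twist":0,"claw":1}
  ]
}}

```text
time: 10.05
eef_pos: [0.5612, -0.1302, 0.2519]
ee_rot: [0.029, 1.0, 0.001, -0.002]
force: [0.3, 0.8, -1.3]
grip_width: 0.0353
grip_force: 64.5
```

```bash
python3 - <<'E'
from h import *
f=wrist();np.save('w5.npy',f,allow_pickle=True)
d=grab_frame('side');np.save('d5.npy',d,allow_pickle=True)
g=grab_frame('scene');np.save('s5.npy',g,allow_pickle=True)
a=cv2.resize(f['img'][:,:,::-1],(400,300))
b=cv2.resize(g['img'][190:340,200:350,::-1],(400,400))[:300]
c=cv2.resize(d['img'][110:310,330:470,::-1],(400,571),interpolation=cv2.INTER_CUBIC)
o=np.zeros((600,800,3),np.uint8);o[:300,:400]=a;o[300:,:400]=b;o[:571,400:]=c
cv2.imwrite('pics/w5.png',o)
# predictions
s,R=st();P=np.array(s['eef_pos']);xa=-R[:,0];up=np.array([0,0,1.])
def proj(f,X):
    K=np.array([[f['fx'],0,f['cx']],[0,f['fy'],f['cy']],[0,0,1.]])
    return cv2.projectPoints(np.array([X]),cv2.Rodrigues(np.array(f['R']))[0],np.array(f['t'],float),K,np.array([f['k1'],0,0,0,0.]))[0].ravel().round(1)
for L in (.2,.3,.4,.5):
    x=np.cos(L)*xa+np.sin(L)*up;z=-np.sin(L)*xa+np.cos(L)*up;B=P+.0187*up
    for nm,X in (('ins',B+.021*x),('foot',B-.155*z),('toprear',B+.025*z-.018*x)): print(L,nm,'scene',proj(g,X),'side',proj(d,X))
E
```

```text
t 10.05 q [-0.45  0.04  0.07  1.6   0.   -0.4 ] p [ 0.5612 -0.1302  0.2519] F [ 0.3  0.8 -1.3] w 0.0353 gf 64.5
[[-0.998, 0.058, -0.004], [0.058, 0.998, 0.002], [0.004, 0.002, -1.0]]
t 10.2 q [-0.45  0.04  0.07  1.6   0.   -0.4 ] p [ 0.5627 -0.1302  0.2553] F [ 0.2 -0.8 -1.5] w 0.0353 gf 64.5
[[-0.998, 0.057, 0.001], [0.057, 0.998, -0.0], [-0.001, -0.0, -1.0]]
0.2 ins scene [282.1 217.6] side [344.7 223.8]
0.2 foot scene [284.  258.8] side [347.4 275.1]
0.2 toprear scene [287.4 199.3] side [324.1 226.1]
0.3 ins scene [282.1 216.9] side [344.5 223.1]
0.3 foot scene [282.1 262.6] side [353.6 271.1]
0.3 toprear scene [287.7 199.3] side [323.1 227.5]
0.4 ins scene [282.1 216.1] side [344.2 222.5]
0.4 foot scene [280.2 266.1] side [359.7 266.6]
0.4 toprear scene [288.  199.5] side [322.3 228.8]
0.5 ins scene [282.2 215.3] side [343.8 221.9]
0.5 foot scene [278.3 269.1] side [365.5 261.9]
0.5 toprear scene [288.2 199.8] side [321.6 230.2]
```

View pics/w5.png

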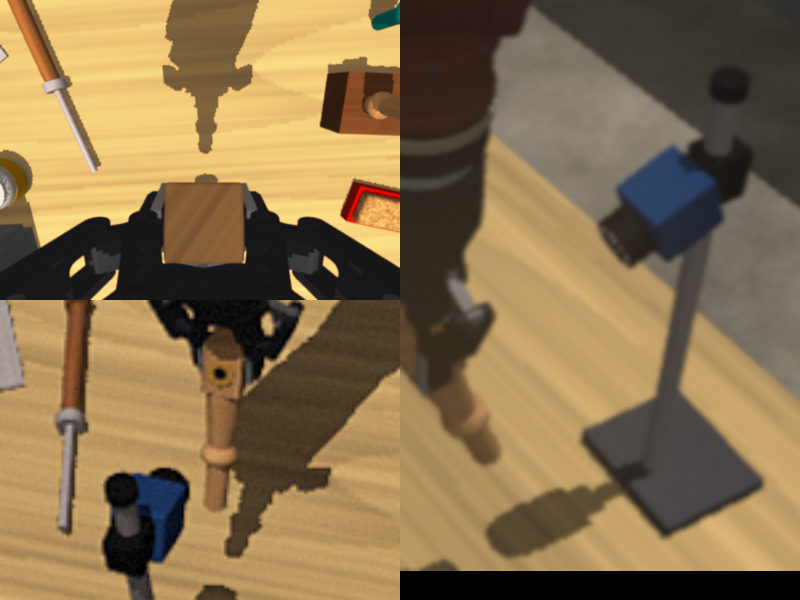

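The lean comes out near 0.40 rad from the scene and side vectors: insert (282.9,217.8) and foot (280.6,267.6) in scene, foot (360.5,269.2) in side. I'll use the leg to cancel the camera biases and compute the final shift.

```bash
python3 - <<'E'
from h import *
D=load('side');S=load('scene')
for ax in ([.710,-.139],[.7073,-.1358]):
  ax=np.array(ax)
  for px in ((405.4,196),(404.6,193.4)):
    o,d=ray(D,px); s=(ax-o[:2])@d[:2]/(d[:2]@d[:2]); p=o+s*d; print('lens',p.round(4),np.linalg.norm(p[:2]-ax).round(4))
print('side plate corr',np.mean([onz(D,(389.2+x/3.5,127.4+y/3.5),.014) for x,y in [(14,460),(128,407),(235,520),(115,577)]],0))
print('scene plate corr',np.mean([onz(S,(x-.8,y-1.6),.014) for x,y in [(243.75,329.25),(288,341.25),(275.75,377.25),(230,364.25)]],0))
s,R=st()
z=.285;lens=np.array([.710,-.139,z]);xh=np.array([np.cos(.4)*np.cos(-.058),np.cos(.4)*np.sin(-.058),np.sin(.4)])
T=lens-.161*xh-[0,0,.0187]; print('target TCP',T,'tool shift mm',R.T@(T-s['eef_pos'])*1000)
E
```

```text
lens [ 0.7144 -0.1434  0.2881] 0.0062
lens [ 0.7129 -0.1419  0.2943] 0.004
lens [ 0.7146 -0.1432  0.2878] 0.0104
lens [ 0.7131 -0.1416  0.294 ] 0.0082
side plate corr [ 0.80950273 -0.14474131  0.014     ]
scene plate corr [ 0.80597765 -0.14727815  0.014     ]
t 10.2 q [-0.45  0.04  0.07  1.6   0.   -0.4 ] p [ 0.5627 -0.1302  0.2553] F [ 0.2 -0.8 -1.5] w 0.0353 gf 64.5
[[-0.998, 0.057, 0.001], [0.057, 0.998, -0.0], [-0.001, -0.0, -1.0]]
target TCP [ 0.56195854 -0.13040395  0.20360365] tool shift mm [ 0.81639483 -0.20965335 51.67556577]
```

```bash
python3 - <<'E'
from h import *
D=load('side');S=load('scene')
def proj(f,X):
    K=np.array([[f['fx'],0,f['cx']],[0,f['fy'],f['cy']],[0,0,1.]])
    return cv2.projectPoints(np.array([X]),cv2.Rodrigues(np.array(f['R']))[0],np.array(f['t'],float),K,np.array([f['k1'],0,0,0,0.]))[0].ravel().round(1)
y=-.058;xh=np.array([np.cos(.4)*np.cos(y),np.cos(.4)*np.sin(y),np.sin(.4)]);yh=np.array([-np.sin(y),np.cos(y),0]);zh=np.cross(xh,yh)
c=lambda x,y:(390+(x-262)/7-.8,155+y/7-2.6)
print('corner +y top',tri([ray(D,c(375,150)),ray(S,(270.1-.8,259.4-1.6))]))
print('meas lens',c(370,287),'front -y top/bot',c(470,235),c(500,322))
for z in (.28,.287,.294):
  L=np.array([.713,-.141,z]); print(z,'lens',proj(D,L),[(a,proj(D,L+a*xh-.023*yh)) for a in(.025,.04)])
E
```

```text
corner +y top (array([ 0.72688285, -0.12024799,  0.3209116 ]), [np.float64(0.0016257424193661918), np.float64(0.0016257424193662185)])
meas lens (404.62857142857143, 193.4) front -y top/bot (418.9142857142857, 185.97142857142856) (423.2, 198.4)
0.28 lens [403.6 198.7] [(0.025, array([421.4, 197.8])), (0.04, array([427.7, 192.9]))]
0.287 lens [404. 196.] [(0.025, array([421.9, 195. ])), (0.04, array([428.2, 190.1]))]
0.294 lens [404.3 193.2] [(0.025, array([422.4, 192.2])), (0.04, array([428.7, 187.3]))]
```

Emit:
{"name": "drive_tool", "arguments": {
  "moves": [
    {"x":-2,"y":-3,"z":15,"twist":0,"claw":1},
    {"x":0,"y":0,"z":20,"twist":0,"claw":1},
    {"x":0,"y":0,"z":10,"twist":0,"claw":1},
    {"x":0,"y":0,"z":0,"twist":0,"claw":1},
    {"x":0,"y":0,"z":0,"twist":0,"claw":1},
    {"x":0,"y":0,"z":0,"twist":0,"claw":1},
    {"x":0,"y":0,"z":0,"twist":0,"claw":1}
  ]
}}

```text
time: 11.08
eef_pos: [0.5646, -0.1337, 0.2098]
ee_rot: [0.029, 1.0, -0.0, 0.0]
force: [0.9, 0.3, -2.1]
grip_width: 0.0352
grip_force: 64.5
```

```bash
python3 - <<'E'
from h import *
s,R=st()
xh=np.array([.9195,-.0534,.389]);lens=np.array([.713,-.142,.292])
B=s['eef_pos']+np.array([0,0,.0187]);I=B+.021*xh;yh=np.array([.058,.998,0]);zh=np.cross(xh,yh)
print('insert in head',[(I-lens)@a for a in(xh,yh,zh)])
# insert in the scene picture: dark hole inside brass ring; foot from pale wood
g=grab_frame('scene');im=g['img'];np.save('s6.npy',g,allow_pickle=True)
hsv=cv2.cvtColor(im,cv2.COLOR_RGB2HSV)[200:300,265:300].astype(int)
m=((hsv[...,1]>130)&(hsv[...,0]>15)&(hsv[...,0]<30)&(hsv[...,2]>70)).astype(np.uint8)
n,l,stt,c=cv2.connectedComponentsWithStats(m)
print([(stt[i].tolist(),(c[i]+[265,200]).round(1).tolist()) for i in range(1,n) if stt[i,4]>8])
def proj(f,X):
    K=np.array([[f['fx'],0,f['cx']],[0,f['fy'],f['cy']],[0,0,1.]])
    return cv2.projectPoints(np.array([X]),cv2.Rodrigues(np.array(f['R']))[0],np.array(f['t'],float),K,np.array([f['k1'],0,0,0,0.]))[0].ravel().round(1)
print('expected insert',proj(g,I),'foot',proj(g,B-.155*zh))
E
```

```text
t 11.07 q [-0.46  0.04 -0.01  1.52  0.   -0.4 ] p [ 0.5646 -0.1337  0.2098] F [ 0.9  0.3 -2.1] w 0.0352 gf 64.5
[[-0.998, 0.058, 0.001], [0.058, 0.998, -0.0], [-0.001, -0.0, -1.0]]
insert in head [np.float64(-0.14060318901865076), np.float64(-0.000354731465700751), np.float64(-0.0006156267206146774)]
[([12, 24, 10, 11, 63], [281.6, 229.0])]
expected insert [281.5 228.4] foot [279.7 276.1]
```

```bash
python3 -c "
from h import *
print(finish_job())"
```

```text
the job is handed in; nothing more can be done
None
```

I handed the job in at about 11 s. The arm is still holding the leg steady in front of the lens with about 64 N of grip: by my measurements the insert is 14 cm out, within about 1 mm of the axis, and the leg leans about 0.4 rad. The verdict was not shown.

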